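# Clamp the well plate on the shaker

### The arm

A 6-joint arm with a two-finger parallel gripper is mounted at the origin on the work surface. World frame = base frame: x ahead of the robot, y to its left, z up, the work surface at z = 0. Lengths are in m, angles in rad, forces in N, time in s.
With the tool pointing down it reaches from about 0.35 to 0.775 m from the base axis. Payload 5.5 kg.
Tool frame: the origin (TCP) lies midway between the tips of the shut fingers; the grasp point (between the pads) lies 19 mm behind it; z points along the fingers, y is the line along which they close (so a half turn about z gives the same grasp; the last joint's range is limited). The gripper opens to 85 mm and grips with 20 to 120 N. Pads are 22 mm wide; open, the fingers measure 114 mm over their backs; the gripper's body (76 mm by 85 mm) begins 54 mm behind the grasp point. The pads swing forward as they close: fully open they stand 13 mm farther back than shut.
Start: joints at [1.159, 0.313, 0.046, 1.304, 0, 1.431], TCP at [0.154, 0.554, 0.231] pointing down, gripper open.
Joint ranges: [-2.76, 2.76], [-0.86, 1.69], [-1.03, 1.26], [-2.2, 2.34], [-1.47, 1.5], [-3.14, 3.14]. Speed limits (rad/s): [2.57, 2.57, 3.14, 3.14, 3.14, 3.14].

### API

Orientations are given as a unit quaternion [w, x, y, z].
In Python, from workcell import env gives the robot as it stands. The module is installed in compiled form; this text tells all that it offers.
- The arm moves only by the tool servo_tool, never from a script. Its argument "increments" is a list of rows, each an object of numbers: "grip": the closure, from 0 (fully open) to 1 (shut); "x", "y", "z": the shift along the tool's x, y, z in mm; "roll": the turn about the tool's z in degrees. In form: [{"grip": .., "x": .., "y": .., "z": .., "roll": ..}, ...]. A call has 1 to 5 rows; each row shifts and turns the commanded pose from where the row before left it, along the tool's axes as they then stand; what a row does not reach is not made up. A row lasts 1/12 s, in which the tool goes at most 41.7 mm and 7.16 degrees, less where a joint would pass 70% of its speed; a pose out of reach is approached as far as the arm can. A call is refused whole if a number of a shift passes 41.7 or a number of a turn 7.16, either way. A call with a gripper value outside its range is refused whole. The fingers move at their own pace and stop on an object; "grip_force" is the grip in N (left out, the last holds). Time passes only in rows, so rows that do not move let the fingers close. It gives the time, the measured TCP pose, the force, the opening and the grip force at its end, in the units of the state.
- env.get_state(): the state, without advancing time (a new reading comes with each control period).
- env.read_camera(name): name is "scene" or "top" or "wrist"; returns the picture (480x640x3 uint8, red, green, blue); there is no depth.
- env.get_calibration(name): a dict with "vertical_fov" (degrees; the focal length in pixels is half the picture's height over the tangent of half this angle, whatever the lens; pixels are square), "cx", "cy" (the principal point, pixels), "rvec" (rotation vector, rad) and "tvec" (3), from world to camera coordinates, as OpenCV has them; the wrist camera has in their place "tool_from_camera" (4x4, takes a point from camera to tool coordinates, whose origin is the TCP and whose axes are the flange's). Camera axes: x right, y down, z forward; pixel columns grow to the right and rows downward; lengths in m; the calibration is good to about 2 mm. A picture is of the moment at which its call begins: read the wrist's pose just before it. get_calibration takes no time and is no camera call.
- env.hand_in(): hands the job in; it is judged then, once.
The state is a dict: "clock": time; "joint_pos": joint angles; "qvel": joint speeds; "tau": joint torques, N m; "tcp_pos": TCP position; "orientation": TCP orientation; "wrist_force": force on the tool from outside, world axes, zero at the start; "ft_torque": the same for the moment, N m; "finger_gap": finger opening in m; "grip_force": force on a finger pad.
Only numpy, scipy, OpenCV 4.12 (cv2) and the standard library are available. Lean on these libraries where they do the work, as an engineer would, in place of code of your own. Each camera call takes 0.05 s, during which the arm holds its last target. There are 200 camera calls.

### The job

Get the shaker ready to run: push the clamp strap round across the well plate until it is fully home against its stop under the cam, then push the cam lever all the way down to lock it, and back away. Use the fingers only to push: pick nothing up, leave the plate seated in its nest and leave the bottle, beaker and jar around the shaker alone.

Things in the scene. Friction and masses are not known exactly. Their poses are not given: they have to be found in the camera images.
- shaker: Bench plate shaker, fixed: cream housing 200 (x) x 260 (y) mm under an aluminium platform 180 x 280 mm, top 85 mm above the bench. Origin: centre of its underside, on the bench; z up, -x the control panel side. The well plate sits in corner fences at its centre, the strap's pivot post at (0, 100) mm.
- strap (a joint): Clamp strap's angle about the upright pivot, rad. 0: fully home across the plate, along the shaker's -y, against a hard stop. Grows as it opens towards the shaker's -x: at angle a it points along (-sin a, -cos a) in the shaker's frame. Limit 1.45; starts at 0.8 to 1.3. Light friction (about 1 N at 90 mm from the pivot); it stays where it is left.
- strap_pivot (a point): Point on the strap's pivot axis, level with the strap's top face: (0, 100, 131) mm in the shaker's frame. A flat screw head, 18 mm across, stands 6 mm above it.
- strap_tip (a point): Middle of the outer end of the strap, on its top face, 214 mm from the pivot axis. The strap is a straight aluminium bar 20 mm wide and 18 mm high, its underside 113 mm and its top 131 mm above the bench at every angle; a thin rubber pad under its middle reaches down to 109 mm.
- lever (a joint): Cam lever's angle about a level axis along the shaker's x, rad. 0: fully down, level, along the shaker's -y (hard stop). Grows as it is raised: at angle t it points along (0, -cos t, sin t) in the shaker's frame, so it is pushed outwards (-y) and down. Limit 1.40; starts at 0.8 to 1.25. Friction about 2 to 3 N at 70 mm; it stays where it is left.
- lever_pivot (a point): Point on the lever's axis, midway between the bracket's cheeks: (0, -112, 149) mm in the shaker's frame.
- lever_tip (a point): Outer end of the lever, on its centre line, 90 mm from its axis. The lever is a steel bar 16 mm wide and 10 mm thick; its outer part, 56 to 90 mm from the axis, is a grey plastic grip 26 mm wide and 12 mm thick.
- plate: 24-well plate with a clear lid, loose, 85.5 (x) x 127.8 (y) mm, 22 mm high, 120 g, seated in the nest on the platform, its top 107 mm above the bench. Origin: centre of its underside, z up.
- bottle: Reagent bottle with a blue cap, 60 mm across, 105 mm high, standing loose on the bench beside the shaker. Origin: centre of its underside. Leave alone.
- beaker: Small glass beaker, 66 mm across, 75 mm high, standing loose on the bench. Origin: centre of its underside. Leave alone.
- jar: White screw-cap jar, 56 mm across, 60 mm high, standing loose on the bench. Origin: centre of its underside. Leave alone.
- strap_stop (a point): Where the strap's end comes home: centre of its top face there, (0, -114, 131) mm in the shaker's frame, under the cam. The steel cam bracket round it spans x -21 to 21, y -136 to -100 mm, top 168 mm above the bench; it is open towards the shaker's -x, where the strap enters, and closed by a stop tab on the +x side.
Mind the look-alikes: they are no part of the job. Several things have the shape of the plate; the one meant has the colours described above.

How it is judged:
By the outcome, as a careful person would: the job done as asked, in the order asked, and still so for the second after the job is handed in, with the robot touching nothing.
It also fails if it takes over 48 s, if anything falls off the work surface, if the arm or the gripper's body presses on something with over 40 N, if the wrist force passes 120 N, or if a joint passes its speed limit or range.

## Working session

There is one attempt and no reset: what is moved stays moved. The work goes in short steps, Python scripts to look and compute and a tool call to move; the robot and the scene stay as the last step left them, time stands still between calls to the robot, and variables do not carry over. Pictures are saved under pics/ and viewed, at most 10 in all, crops included, and the job is handed in when it is done.

Besides the shell and the picture viewer there is one more tool, called as a command line: name --argument value ..., lists and objects as JSON in quotes. servo_tool: Moves the arm, as the interface text tells. Its arguments: {"type":"object","properties":{"increments":{"type":"array"},"grip_force":{"type":"number"}},"required":["increments"]}

```bash
mkdir -p pics
cat > h.py <<'E'
import numpy as np, cv2
from workcell import env
def K(c): 
    f=240/np.tan(np.radians(c["vertical_fov"])/2); return np.array([[f,0,c["cx"]],[0,f,c["cy"]],[0,0,1]])
def proj(n,P):
    c=env.get_calibration(n); return cv2.projectPoints(np.float64(P).reshape(-1,1,3),np.float64(c["rvec"]),np.float64(c["tvec"]),K(c),None)[0].reshape(-1,2)
def onz(n,uv,z):
    c=env.get_calibration(n); R=cv2.Rodrigues(np.float64(c["rvec"]))[0]; o=-R.T@np.float64(c["tvec"]).ravel()
    d=R.T@np.linalg.inv(K(c))@np.array([*uv,1.]); return o+d*(z-o[2])/d[2]
E
python3 - <<'E'
from h import *
for n in("scene","top"):
    cv2.imwrite(f"pics/{n}0.png",env.read_camera(n)[:,:,::-1]); c=env.get_calibration(n); print(n,c)
s=env.get_state(); print(s)
E
```

```text
scene {'vertical_fov': 47.55535356865081, 'cx': 325.05922884683537, 'cy': 239.6192509960204, 'rvec': array([ 0.79314809,  2.75195794, -0.80283106]), 'tvec': array([ 0.42167078, -0.20515258,  1.36247292])}
top {'vertical_fov': 55.47711639074858, 'cx': 326.0730793369027, 'cy': 236.88225836321442, 'rvec': array([ 2.11689842, -2.18356307,  0.0791275 ]), 'tvec': array([0.07856054, 0.57219019, 0.79485769])}
{'clock': 0.1, 'joint_pos': array([ 1.15942121e+00,  3.13925383e-01,  4.51091216e-02,  1.30361555e+00,
       -1.48060705e-05,  1.43121465e+00]), 'qvel': array([ 0.00083009, -0.00308378,  0.00307038, -0.00016583,  0.00157853,
       -0.00157116]), 'tau': array([ 3.94384173e-03, -4.81724060e+01,  2.99246138e+01,  1.26741134e-02,
       -5.19278402e-06, -9.83311054e-06]), 'tcp_pos': array([0.15418419, 0.55347083, 0.23050477]), 'orientation': array([-2.15307384e-04,  1.35478765e-01,  9.90779913e-01, -7.88920985e-04]), 'wrist_force': array([-0.27711088,  0.24908978,  0.55079698]), 'ft_torque': array([-0.02512824,  0.0044298 ,  0.00212302]), 'grip_force': 0.0, 'finger_gap': 0.08533577744810779}
```

View pics/scene0.png

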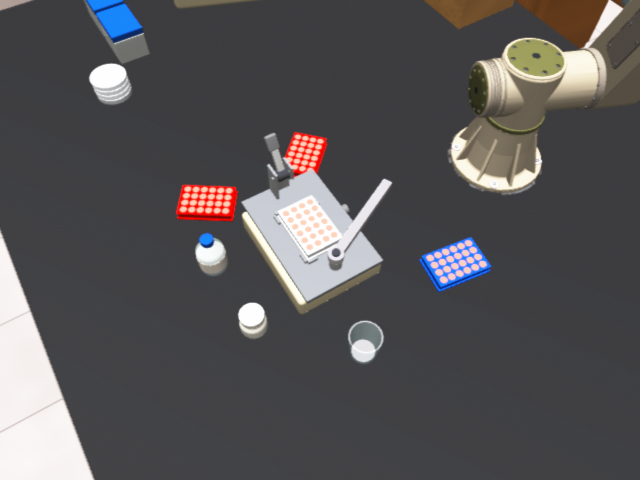

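View pics/top0.png

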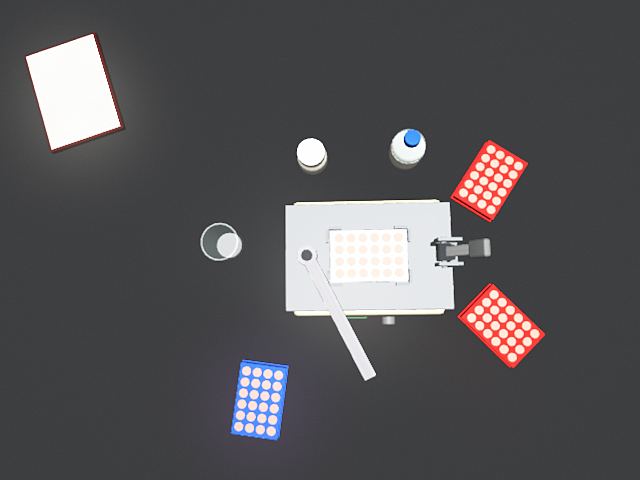

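The scene and top views show the shaker with its pivot end at scene (336,253) / top (307,256). The strap tip is at scene (388,183) / top (369,377) and the raised lever's tip at scene (271,138) / top (487,247). I'll fit the shaker's pose, z included, and both joint angles from the two views.

```bash
cat > fit.py <<'E'
from h import *
from scipy.optimize import least_squares
def W(p,L):
    c,s=np.cos(p[3]),np.sin(p[3]); return np.array([[c,-s,0],[s,c,0],[0,0,1]])@np.float64(L)+p[:3]
def loc(p):
    a,t=p[4:6]
    return [[-.09,.14,.085],[.09,.14,.085],[-.09,-.14,.085],[.09,-.14,.085],[0,.1,.137],[-.214*np.sin(a),.1-.214*np.cos(a),.131],[0,-.112-.09*np.cos(t),.149+.09*np.sin(t)]]
obs={"scene":[(380,262),(304,300),(317,172),(243,207),(336,253),(388,183),(271,138)],"top":[(286,311),(286,206),(454,309),(451,203),(307,256),(369,377),(487,247)]}
def res(p):
    P=[W(p,l) for l in loc(p)]; return np.concatenate([(proj(n,P)-obs[n]).ravel() for n in obs])
if __name__=="__main__":
    g=onz("top",(370,257),.085); P0=onz("top",(307,256),.13); P1=onz("top",(440,252),.13); d=P0-P1
    r=least_squares(res,[g[0],g[1],0,np.arctan2(d[1],d[0])-np.pi/2,1,1],loss="soft_l1"); p=r.x
    print(p.round(4)); print(res(p).reshape(2,7,2).round(1))
    np.save("p.npy",p)
    for n,l in zip(["pivot","tip","levpiv","levtip","stop"],[[0,.1,.131],loc(p)[5],[0,-.112,.149],loc(p)[6],[0,-.114,.131]]): print(n,W(p,l).round(4))
    for n,uv,z in(("bottle",(412,137),.105),("jar",(312,150),.06),("beaker",(221,242),.05)): print(n,onz("top",uv,z).round(3))
    print(env.get_calibration("wrist"))
E
python3 fit.py
```

```text
[ 0.5334 -0.0115 -0.0099 -0.0188  1.1123  1.079 ]
[[[ 1.8  0.1]
  [ 1.2  3.3]
  [-5.2 -1.4]
  [-2.5 -3.6]
  [-1.5  0.8]
  [-0.5  0.1]
  [-2.  -0.6]]

 [[ 0.4 -0.1]
  [ 0.3 -0.1]
  [-0.6  0.5]
  [-1.9  0.2]
  [ 0.4 -0.5]
  [ 0.1  0.9]
  [-0.5  1.8]]]
pivot [0.5352 0.0885 0.1211]
tip [ 0.3416 -0.0026  0.1211]
levpiv [ 0.5313 -0.1235  0.1391]
levtip [ 0.5305 -0.166   0.2184]
stop [ 0.5312 -0.1255  0.1211]
bottle [ 0.73  -0.091  0.105]
jar [0.728 0.08  0.06 ]
beaker [0.569 0.248 0.05 ]
{'vertical_fov': 71.18805443849458, 'cx': 317.9286702666945, 'cy': 234.55206143043432, 'tool_from_camera': array([[-1.20538166e-03, -9.52182344e-01, -3.05527953e-01,
         7.89916431e-02],
       [ 9.99997676e-01, -1.69389780e-03,  1.33382470e-03,
         3.24346523e-04],
       [-1.78757745e-03, -3.05525635e-01,  9.52182173e-01,
        -1.42724965e-01],
       [ 0.00000000e+00,  0.00000000e+00,  0.00000000e+00,
         1.00000000e+00]])}
```

Run:
```python
from fit import *
from scipy.optimize import least_squares
r=least_squares(lambda q:res(np.r_[q[:2],0,q[2:]]),np.load("p.npy")[[0,1,3,4,5]],loss="soft_l1"); q=r.x;p=np.r_[q[:2],0,q[2:]]; print(p.round(4)); print(res(p).reshape(2,7,2).round(1))
P=[W(p,l) for l in loc(p)]
for n,(x0,y0,x1,y1) in(("scene",(230,120,400,310)),("top",(275,190,500,390))):
    im=cv2.resize(cv2.imread(f"pics/{n}0.png")[y0:y1,x0:x1],None,fx=3,fy=3,interpolation=cv2.INTER_CUBIC)
    for u in proj(n,P): cv2.drawMarker(im,tuple(int(v) for v in ((u-[x0,y0]+.5)*3)),(0,255,0),0,11,1)
    for u in np.float64(obs[n]): cv2.drawMarker(im,tuple(int(v) for v in ((u-[x0,y0]+.5)*3)),(0,0,255),1,9,1)
    cv2.imwrite(f"pics/{n}1.png",im)
```

```text
[ 0.5337 -0.0105  0.     -0.0248  1.1048  1.1131]
[[[ 2.2 -1.6]
  [ 0.7  1.4]
  [-4.6 -3.9]
  [-2.7 -6.4]
  [-1.5 -1.3]
  [-0.2 -2.4]
  [-1.3 -3.5]]

 [[-1.2 -0.5]
  [-0.6 -1.8]
  [-0.1  1.1]
  [-0.7 -0.5]
  [-0.7 -1.5]
  [-0.   1.5]
  [-0.6  1.6]]]
```

View pics/scene1.png

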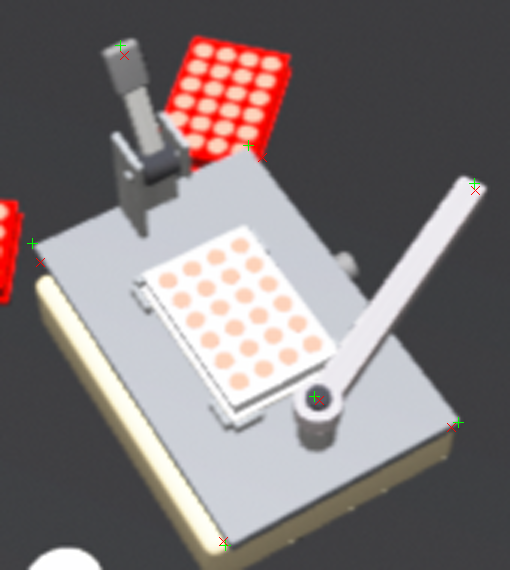

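View pics/top1.png

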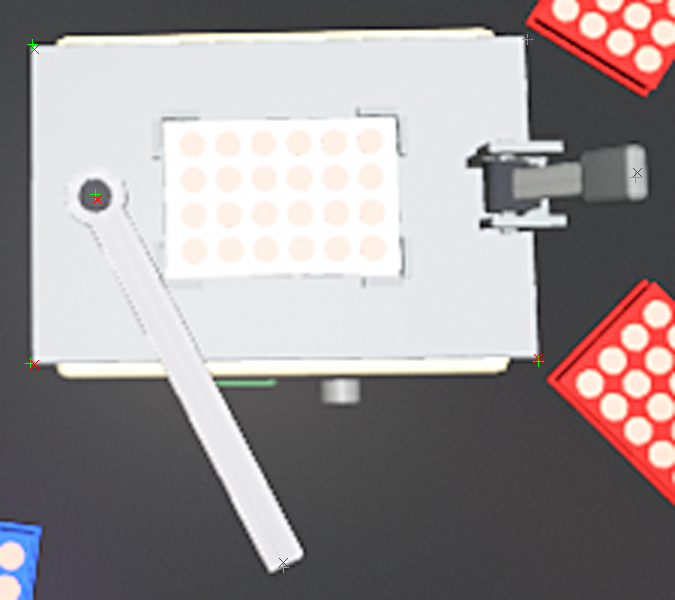

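```bash
sed -i 's/^obs=.*/obs={"scene":[(383,261.5),(304,302),(316.3,172.3),(242.3,202.3),(336,252.5),(387.7,181.3),(270.5,136)],"top":[(285.6,310.5),(285.6,205),(453.8,309),(450,202.8),(306.7,254.8),(369.5,377.5),(487,247.3)]}/' fit.py; python3 fit.py
python3 - <<'E'
from fit import *
r=least_squares(lambda q:res(np.r_[q[:2],0,q[2:]]),np.load("p.npy")[[0,1,3,4,5]],loss="soft_l1"); q=r.x;p=np.r_[q[:2],0,q[2:]]; print(p.round(4)); print(res(p).reshape(2,7,2).round(1)); np.save("p.npy",p)
for n,l in zip(["pivot","tip","levpiv","levtip","stop"],[[0,.1,.131],loc(p)[5],[0,-.112,.149],loc(p)[6],[0,-.114,.131]]): print(n,W(p,l).round(4))
from scipy.spatial.transform import Rotation as R
o=env.get_state()["orientation"]; print(R.from_quat(o[[1,2,3,0]]).as_matrix().round(3))
E
```

```text
[ 0.5335 -0.0106 -0.0046 -0.0226  1.1019  1.0872]
[[[-0.9 -0.1]
  [ 1.   0.4]
  [-4.  -2.9]
  [-1.8 -0.3]
  [-1.4  0.4]
  [-0.5  0.3]
  [-1.1 -0.1]]

 [[-0.3  0.2]
  [ 0.   0. ]
  [-0.4  0.9]
  [-0.5  0.1]
  [-0.1  0.1]
  [-0.   0.4]
  [-0.3  1.5]]]
pivot [0.5357 0.0894 0.1264]
tip [ 0.3427 -0.003   0.1264]
levpiv [ 0.5309 -0.1226  0.1444]
levtip [ 0.53   -0.1644  0.224 ]
stop [ 0.5309 -0.1246  0.1264]
bottle [ 0.73  -0.091  0.105]
jar [0.728 0.08  0.06 ]
beaker [0.569 0.248 0.05 ]
{'vertical_fov': 71.18805443849458, 'cx': 317.9286702666945, 'cy': 234.55206143043432, 'tool_from_camera': array([[-1.20538166e-03, -9.52182344e-01, -3.05527953e-01,
         7.89916431e-02],
       [ 9.99997676e-01, -1.69389780e-03,  1.33382470e-03,
         3.24346523e-04],
       [-1.78757745e-03, -3.05525635e-01,  9.52182173e-01,
        -1.42724965e-01],
       [ 0.00000000e+00,  0.00000000e+00,  0.00000000e+00,
         1.00000000e+00]])}
[ 0.5338 -0.0096  0.     -0.0237  1.0981  1.0963]
[[[-0.5 -0.8]
  [ 1.  -0.1]
  [-3.8 -3.9]
  [-1.9 -1.3]
  [-1.3 -0.4]
  [-0.3 -0.8]
  [-1.  -1.3]]

 [[-1.3  0.1]
  [-0.9 -0.7]
  [-0.4  1. ]
  [-0.4 -0.4]
  [-1.  -0.3]
  [-0.2  0.5]
  [-0.5  1.1]]]
pivot [0.5362 0.0904 0.131 ]
tip [ 0.3434 -0.0025  0.131 ]
levpiv [ 0.5311 -0.1215  0.149 ]
levtip [ 0.5301 -0.1626  0.2291]
stop [ 0.5311 -0.1235  0.131 ]
[[-0.963  0.268 -0.001]
 [ 0.268  0.963 -0.002]
 [ 0.    -0.002 -1.   ]]
```

The refined overlay agrees to about 2 px (shaker at (0.534,-0.010), yaw -0.024, strap 1.10, lever 1.10). Next I shut the fingers, align the tool with the shaker and travel to the strap's open side.

servo_tool --increments '[{"grip": 1, "x": 0, "y": 0, "z": 0, "roll": -7.1}, {"grip": 1, "x": 0, "y": 0, "z": 0, "roll": -7.1}, {"grip": 1, "x": -18.4, "y": -33.9, "z": 0, "roll": 0}, {"grip": 1, "x": -18.4, "y": -33.9, "z": 0, "roll": 0}, {"grip": 1, "x": -18.4, "y": -33.9, "z": 0, "roll": 0}]' --grip_force 40

```text
clock: 0.52
tcp_pos: [0.207, 0.4497, 0.2304]
orientation: [-0.0, 0.011, 1.0, -0.001]
wrist_force: [1.1, 0.1, 0.3]
finger_gap: 0.0253
grip_force: 0.0
```

servo_tool --increments '[{"grip": 1, "x": -18.4, "y": -33.9, "z": 0, "roll": 0}, {"grip": 1, "x": -18.4, "y": -33.9, "z": 0, "roll": 0}, {"grip": 1, "x": -18.4, "y": -33.9, "z": 0, "roll": 0}, {"grip": 1, "x": -18.4, "y": -33.9, "z": 0, "roll": 0}, {"grip": 1, "x": -18.4, "y": -33.9, "z": 0, "roll": 0}]'

```text
clock: 0.93
tcp_pos: [0.2951, 0.2775, 0.2311]
orientation: [-0.0, 0.012, 1.0, -0.0]
wrist_force: [0.3, 0.3, 0.5]
finger_gap: -0.0
grip_force: 0.0
```

servo_tool --increments '[{"grip": 1, "x": -18.4, "y": -33.9, "z": 0, "roll": 0}, {"grip": 1, "x": -18.4, "y": -33.9, "z": 0, "roll": 0}, {"grip": 1, "x": -18.4, "y": -33.9, "z": 0, "roll": 0}, {"grip": 1, "x": -18.4, "y": -33.9, "z": 0, "roll": 0}, {"grip": 1, "x": 0, "y": 0, "z": 0, "roll": 0}]'

```text
clock: 1.35
tcp_pos: [0.3682, 0.1368, 0.2311]
orientation: [0.001, 0.016, 1.0, -0.001]
wrist_force: [0.4, 1.0, 0.0]
finger_gap: 0.0001
grip_force: 0.0
```

servo_tool --increments '[{"grip": 1, "x": -16.5, "y": -31.5, "z": 0, "roll": 0}, {"grip": 1, "x": -16.5, "y": -31.5, "z": 0, "roll": 0}, {"grip": 1, "x": 0, "y": 0, "z": 25, "roll": 0}, {"grip": 1, "x": 0, "y": 0, "z": 25, "roll": 0}, {"grip": 1, "x": 0, "y": 0, "z": 0, "roll": 0}]'

```text
clock: 1.77
tcp_pos: [0.3938, 0.0778, 0.1773]
orientation: [-0.004, 0.013, 1.0, 0.0]
wrist_force: [-1.4, 1.4, 0.1]
finger_gap: 0.0
grip_force: 0.0
```

```bash
cat > w.py <<'E'
from fit import *
from scipy.spatial.transform import Rotation as R
def wproj(P):
    s=env.get_state(); c=env.get_calibration("wrist"); T=np.eye(4); o=s["orientation"]; T[:3,:3]=R.from_quat(o[[1,2,3,0]]).as_matrix(); T[:3,3]=s["tcp_pos"]
    V=np.linalg.inv(T@c["tool_from_camera"]); return cv2.projectPoints(np.float64(P).reshape(-1,1,3),cv2.Rodrigues(V[:3,:3])[0],V[:3,3],K(c),None)[0].reshape(-1,2)
def st(p):
    s=env.get_state(); c,q=np.cos(p[3]),np.sin(p[3]); d=s["tcp_pos"]-p[:3]
    print("local mm",(1e3*np.array([c*d[0]+q*d[1],-q*d[0]+c*d[1],d[2]])).round(1),"F",s["wrist_force"].round(1),"t",round(s["clock"],2),s["orientation"].round(3))
E
python3 - <<'E'
from w import *
p=np.load("p.npy"); st(p)
P=[W(p,l) for l in loc(p)]; U=wproj(P); print(U.round(0))
im=env.read_camera("wrist")[:,:,::-1].copy()
for u in U:
    if abs(u).max()<2000: cv2.drawMarker(im,tuple(int(v) for v in u),(0,255,0),0,15,1)
cv2.imwrite("pics/w0.png",im)
E
```

```text
local mm [-142.    84.   177.3] F [-1.4  1.4  0.1] t 1.77 [-0.004  0.013  1.     0.   ]
[[ 388.  302.]
 [ 377.  472.]
 [  32.  304.]
 [  81.  474.]
 [ 340.  450.]
 [ 172.  184.]
 [-203.  637.]]
```

View pics/w0.png

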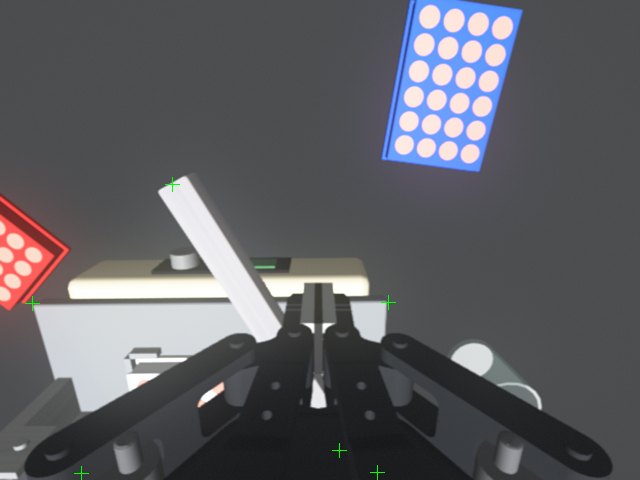

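The wrist view confirms the fit: the strap tip's marker (172,184) lies on the strap's end, and the platform corners land within 5 px at (32,303) and (388,303). I'll lower beside the strap and sweep.

servo_tool --increments '[{"grip": 1, "x": 0, "y": 0, "z": 29, "roll": 0}, {"grip": 1, "x": 0, "y": 0, "z": 29, "roll": 0}, {"grip": 1, "x": 0, "y": 0, "z": 0, "roll": 0}, {"grip": 1, "x": -6.7, "y": -9, "z": 0, "roll": 0}, {"grip": 1, "x": -6.7, "y": -9, "z": 0, "roll": 0}]'

```text
clock: 2.23
tcp_pos: [0.411, 0.06, 0.1252]
orientation: [0.001, 0.011, 1.0, -0.0]
wrist_force: [0.1, -0.5, 0.3]
finger_gap: -0.0002
grip_force: 0.0
```

```bash
python3 -c "
from w import *
st(np.load('p.npy'))"
```

```text
local mm [-124.4   66.6  125.2] F [ 0.1 -0.5  0.3] t 2.23 [ 0.001  0.011  1.    -0.   ]
```

servo_tool --increments '[{"grip": 1, "x": 0, "y": 0, "z": 6, "roll": 0}, {"grip": 1, "x": 0, "y": 0, "z": 0, "roll": 0}, {"grip": 1, "x": -4, "y": -18, "z": 0, "roll": 0}, {"grip": 1, "x": -7.9, "y": -18.2, "z": 0, "roll": 0}, {"grip": 1, "x": 0, "y": 0, "z": 0, "roll": 0}]'

```text
clock: 2.65
tcp_pos: [0.4228, 0.0215, 0.1183]
orientation: [0.001, 0.013, 1.0, -0.0]
wrist_force: [0.4, -0.5, 0.2]
finger_gap: -0.0001
grip_force: 0.0
```

```bash
python3 -c "
from w import *
st(np.load('p.npy'))"
```

```text
local mm [-111.7   28.4  118.3] F [ 0.4 -0.5  0.2] t 2.65 [ 0.001  0.013  1.    -0.   ]
```

servo_tool --increments '[{"grip": 1, "x": -12.5, "y": -16, "z": 0, "roll": 0}, {"grip": 1, "x": -13.5, "y": -14, "z": 0, "roll": 0}, {"grip": 1, "x": -15, "y": -10, "z": 0, "roll": 0}, {"grip": 1, "x": -15, "y": -8.5, "z": 0, "roll": 0}, {"grip": 1, "x": 0, "y": 0, "z": 0, "roll": 0}]'

```text
clock: 3.07
tcp_pos: [0.4785, -0.0276, 0.118]
orientation: [0.002, 0.013, 1.0, -0.0]
wrist_force: [0.4, -0.2, 0.7]
finger_gap: -0.0002
grip_force: 0.0
```

Run:
```python
from w import *
st(np.load('p.npy'))
im=env.read_camera("top")[190:390,275:500,::-1]; cv2.imwrite("pics/t2.png",cv2.resize(im,None,fx=3,fy=3))
```

```text
local mm [-54.8 -19.4 118. ] F [ 0.4 -0.2  0.7] t 3.07 [ 0.002  0.013  1.    -0.   ]
```

View pics/t2.png

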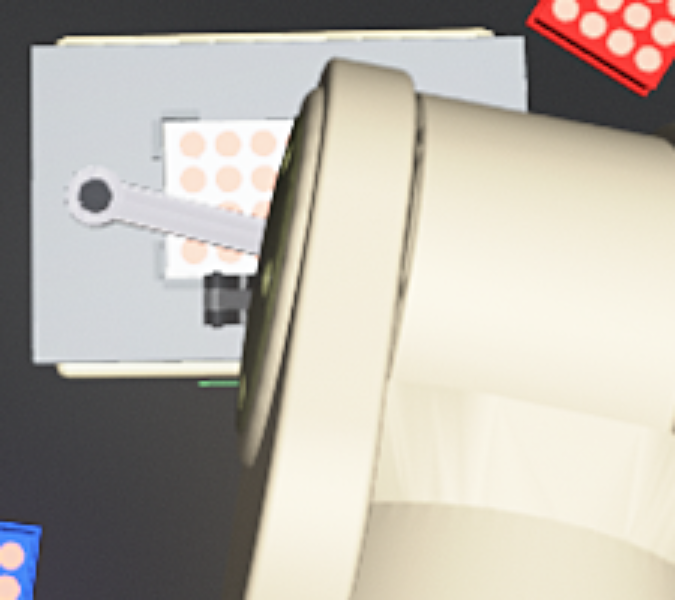

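The top view shows the strap following across the plate (from (95,195) towards (260,243), about 0.27 rad). Next I push it home gently.

servo_tool --increments '[{"grip": 1, "x": -11, "y": -4, "z": 0, "roll": 0}, {"grip": 1, "x": -9, "y": -3, "z": 0, "roll": 0}, {"grip": 1, "x": -6, "y": -2, "z": 0, "roll": 0}, {"grip": 1, "x": -4, "y": -1, "z": 0, "roll": 0}, {"grip": 1, "x": 0, "y": 0, "z": 0, "roll": 0}]'

```text
clock: 3.53
tcp_pos: [0.5061, -0.0371, 0.1174]
orientation: [0.0, 0.012, 1.0, -0.0]
wrist_force: [0.5, -0.3, 0.1]
finger_gap: -0.0003
grip_force: 0.0
```

servo_tool --increments '[{"grip": 1, "x": -2, "y": 0, "z": 0, "roll": 0}, {"grip": 1, "x": -2, "y": 0, "z": 0, "roll": 0}, {"grip": 1, "x": 0, "y": 0, "z": 0, "roll": 0}]'

```text
clock: 3.78
tcp_pos: [0.5095, -0.0372, 0.1173]
orientation: [0.0, 0.012, 1.0, -0.0]
wrist_force: [-0.9, -0.0, 0.7]
finger_gap: 0.0
grip_force: 0.0
```

```bash
python3 -c "
from w import *
st(np.load('p.npy'))"
```

```text
local mm [-23.6 -28.2 117.3] F [-0.9 -0.   0.7] t 3.78 [ 0.     0.012  1.    -0.   ]
```

servo_tool --increments '[{"grip": 1, "x": -1.5, "y": 0, "z": 0, "roll": 0}, {"grip": 1, "x": 0, "y": 0, "z": 0, "roll": 0}]'

```text
clock: 3.95
tcp_pos: [0.511, -0.0373, 0.1173]
orientation: [0.0, 0.012, 1.0, 0.0]
wrist_force: [0.2, 0.1, 0.5]
finger_gap: -0.0004
grip_force: 0.1
```

servo_tool --increments '[{"grip": 1, "x": -1.5, "y": 0, "z": 0, "roll": 0}, {"grip": 1, "x": 0, "y": 0, "z": 0, "roll": 0}]'

```text
clock: 4.12
tcp_pos: [0.5126, -0.0373, 0.1173]
orientation: [0.0, 0.012, 1.0, 0.0]
wrist_force: [-0.4, -0.2, -0.2]
finger_gap: -0.0001
grip_force: 0.1
```

servo_tool --increments '[{"grip": 1, "x": -1.5, "y": 0, "z": 0, "roll": 0}, {"grip": 1, "x": 0, "y": 0, "z": 0, "roll": 0}]'

```text
clock: 4.28
tcp_pos: [0.5127, -0.0373, 0.1172]
orientation: [-0.001, 0.012, 1.0, 0.0]
wrist_force: [-5.3, -0.7, 2.3]
finger_gap: -0.0003
grip_force: 2.4
```

Force is rising and the TCP has stopped at local x ≈ -20.5, as expected at the stop. One firmer nudge, then back off and rise.

servo_tool --increments '[{"grip": 1, "x": -2.5, "y": 0, "z": 0, "roll": 0}, {"grip": 1, "x": 0, "y": 0, "z": 0, "roll": 0}]'

```text
clock: 4.45
tcp_pos: [0.5128, -0.0372, 0.1169]
orientation: [-0.004, 0.012, 1.0, -0.0]
wrist_force: [-11.8, -1.3, 8.6]
finger_gap: 0.0001
grip_force: 5.9
```

servo_tool --increments '[{"grip": 1, "x": 5, "y": 0, "z": 0, "roll": 0}, {"grip": 1, "x": 15, "y": 0, "z": 0, "roll": 0}, {"grip": 1, "x": 0, "y": 0, "z": -41, "roll": 0}, {"grip": 1, "x": 0, "y": 0, "z": -41, "roll": 0}, {"grip": 1, "x": 0, "y": 0, "z": -41, "roll": 0}]'

```text
clock: 4.87
tcp_pos: [0.4955, -0.0366, 0.2409]
orientation: [-0.001, 0.012, 1.0, 0.0]
wrist_force: [1.2, -0.7, 1.2]
finger_gap: 0.0001
grip_force: 0.0
```

servo_tool --increments '[{"grip": 1, "x": 0, "y": 0, "z": -20, "roll": 0}, {"grip": 1, "x": 0, "y": 0, "z": 0, "roll": 0}]'

```text
clock: 5.03
tcp_pos: [0.4997, -0.0376, 0.2662]
orientation: [0.006, 0.012, 1.0, -0.001]
wrist_force: [0.7, -1.0, 0.5]
finger_gap: 0.0001
grip_force: 0.0
```

Run:
```python
from w import *
p=np.load('p.npy'); st(p); p[4]=0
P=[W(p,l) for l in loc(p)]
o=[]
for n in("scene","wrist"):
    U=(wproj if n=="wrist" else lambda P:proj("scene",P))(P); im=env.read_camera(n)[:,:,::-1].copy()
    for u in U:
        if abs(u).max()<2000: cv2.drawMarker(im,tuple(int(v) for v in u),(0,255,0),0,11,1)
    o.append(cv2.resize(im[110:310,220:420],(400,400)) if n=="scene" else cv2.resize(im,(400,300)))
o[1]=cv2.copyMakeBorder(o[1],0,100,0,0,0); cv2.imwrite("pics/c3.png",np.hstack(o))
```

```text
local mm [-33.4 -28.8 266.2] F [ 0.7 -1.   0.5] t 5.03 [ 0.006  0.012  1.    -0.001]
```

View pics/c3.png

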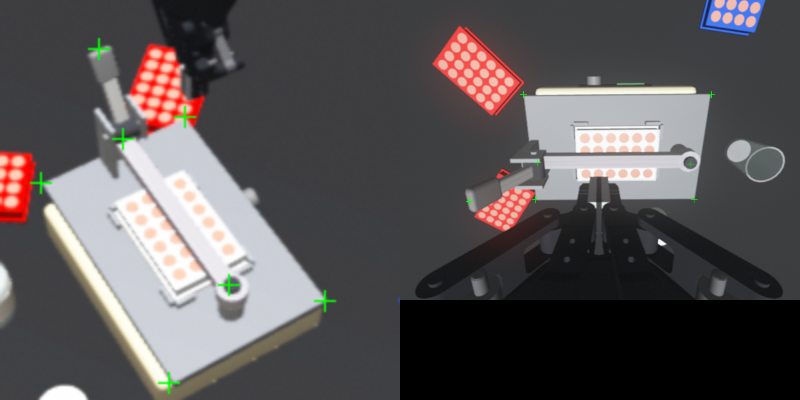

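The strap lies along its home line in both views (its end is under the cam at the marker) and the plate is seated. The lever tip matches its marker. Next, above and inside the lever.

servo_tool --increments '[{"grip": 1, "x": -11, "y": -30, "z": 0, "roll": 0}, {"grip": 1, "x": -11, "y": -30, "z": 0, "roll": 0}, {"grip": 1, "x": -11, "y": -29, "z": 0, "roll": 0}, {"grip": 1, "x": 0, "y": 0, "z": 0, "roll": 0}, {"grip": 1, "x": 0, "y": 0, "z": 0, "roll": 0}]'

```text
clock: 5.55
tcp_pos: [0.5269, -0.1278, 0.2579]
orientation: [-0.002, 0.013, 1.0, 0.001]
wrist_force: [-0.6, 0.5, -0.2]
finger_gap: -0.0001
grip_force: 0.0
```

```bash
python3 -c "
from w import *
st(np.load('p.npy'))"
```

```text
local mm [  -4.1 -118.3  257.9] F [-0.6  0.5 -0.2] t 5.55 [-0.002  0.013  1.     0.001]
```

servo_tool --increments '[{"grip": 1, "x": -4, "y": 0, "z": 15, "roll": 0}, {"grip": 1, "x": 0, "y": 0, "z": 15, "roll": 0}, {"grip": 1, "x": 0, "y": 0, "z": 0, "roll": 0}, {"grip": 1, "x": 0, "y": -10, "z": 5, "roll": 0}, {"grip": 1, "x": 0, "y": 0, "z": 0, "roll": 0}]'

```text
clock: 5.97
tcp_pos: [0.5306, -0.1373, 0.2245]
orientation: [-0.001, 0.012, 1.0, -0.0]
wrist_force: [0.3, 0.0, -0.4]
finger_gap: 0.0003
grip_force: 0.0
```

```bash
python3 -c "
from w import *
st(np.load('p.npy'))"
```

```text
local mm [-1.000e-01 -1.277e+02  2.245e+02] F [ 0.3  0.  -0.4] t 5.97 [-0.001  0.012  1.    -0.   ]
```

Now the arc.

servo_tool --increments '[{"grip": 1, "x": 0, "y": -11, "z": 7, "roll": 0}, {"grip": 1, "x": 0, "y": -10, "z": 7, "roll": 0}, {"grip": 1, "x": 0, "y": -8.5, "z": 8.5, "roll": 0}, {"grip": 1, "x": 0, "y": -7.5, "z": 9.5, "roll": 0}, {"grip": 1, "x": 0, "y": 0, "z": 0, "roll": 0}]'

```text
clock: 6.38
tcp_pos: [0.5294, -0.1754, 0.191]
orientation: [-0.001, 0.013, 1.0, 0.0]
wrist_force: [0.1, 0.7, -0.3]
finger_gap: -0.0003
grip_force: 0.0
```

```bash
python3 -c "
from w import *
st(np.load('p.npy'))"
```

```text
local mm [  -0.5 -165.9  191. ] F [ 0.1  0.7 -0.3] t 6.38 [-0.001  0.013  1.     0.   ]
```

servo_tool --increments '[{"grip": 1, "x": 0, "y": -4.5, "z": 9, "roll": 0}, {"grip": 1, "x": 0, "y": -4, "z": 9, "roll": 0}, {"grip": 1, "x": 0, "y": -2, "z": 8, "roll": 0}, {"grip": 1, "x": 0, "y": -1, "z": 5, "roll": 0}, {"grip": 1, "x": 0, "y": 0, "z": 0, "roll": 0}]'

```text
clock: 6.8
tcp_pos: [0.5292, -0.1849, 0.1606]
orientation: [-0.001, 0.012, 1.0, 0.001]
wrist_force: [-0.8, -0.2, -1.0]
finger_gap: -0.0001
grip_force: 0.0
```

servo_tool --increments '[{"grip": 1, "x": 0, "y": 0, "z": 3, "roll": 0}, {"grip": 1, "x": 0, "y": 0, "z": 0, "roll": 0}]'

```text
clock: 6.97
tcp_pos: [0.5296, -0.1849, 0.1588]
orientation: [-0.0, 0.012, 1.0, 0.0]
wrist_force: [-0.6, 0.1, 0.7]
finger_gap: -0.0003
grip_force: 0.0
```

servo_tool --increments '[{"grip": 1, "x": 0, "y": 0, "z": 2, "roll": 0}, {"grip": 1, "x": 0, "y": 0, "z": 0, "roll": 0}]'

```text
clock: 7.13
tcp_pos: [0.5299, -0.185, 0.1572]
orientation: [-0.0, 0.012, 1.0, 0.0]
wrist_force: [0.8, -0.0, -0.2]
finger_gap: 0.0003
grip_force: 0.0
```

```bash
python3 -c "
from w import *
st(np.load('p.npy'))"
```

```text
local mm [   0.3 -175.5  157.2] F [ 0.8 -0.  -0.2] t 7.13 [-0.     0.012  1.     0.   ]
```

servo_tool --increments '[{"grip": 1, "x": 0, "y": 0, "z": 2, "roll": 0}, {"grip": 1, "x": 0, "y": 0, "z": 0, "roll": 0}]'

```text
clock: 7.3
tcp_pos: [0.5299, -0.1852, 0.1552]
orientation: [0.0, 0.012, 1.0, -0.0]
wrist_force: [-0.2, 1.0, 0.2]
finger_gap: 0.0001
grip_force: 0.0
```

servo_tool --increments '[{"grip": 1, "x": 0, "y": 0, "z": 2, "roll": 0}, {"grip": 1, "x": 0, "y": 0, "z": 0, "roll": 0}]'

```text
clock: 7.47
tcp_pos: [0.5301, -0.1853, 0.1549]
orientation: [0.001, 0.012, 1.0, -0.0]
wrist_force: [-4.2, 0.4, 9.2]
finger_gap: 0.0
grip_force: 4.7
```

Run:
```python
from w import *
p=np.load('p.npy'); st(p); p[4]=0;p[5]=0
P=[W(p,l) for l in loc(p)]
im=env.read_camera("scene")[:,:,::-1]; cv2.imwrite("pics/s4.png",cv2.resize(im[90:240,220:370],(600,600),interpolation=cv2.INTER_CUBIC))
print(((proj("scene",P)-[220,90])*4).round(0)[-2:])
```

```text
local mm [   0.5 -175.7  154.9] F [-4.2  0.4  9.2] t 7.47 [ 0.001  0.012  1.    -0.   ]
[[247. 356.]
 [167. 225.]]
```

View pics/s4.png

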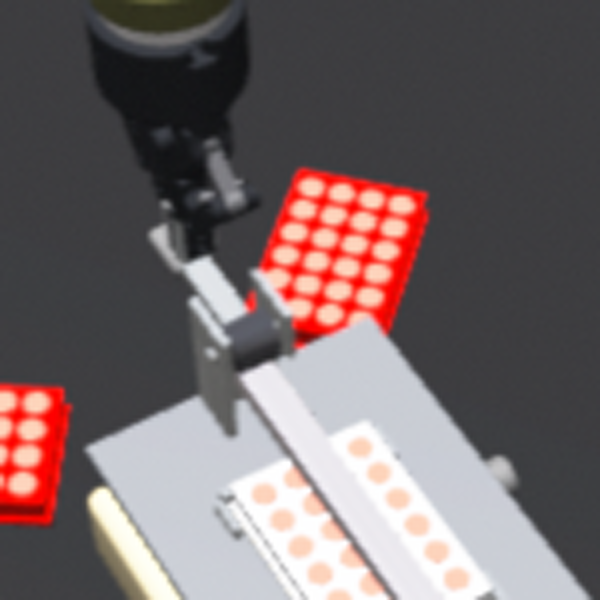

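The picture shows the lever level with its tip near (165,235) as predicted, and force rises at z = 155 mm, the hard stop. One firmer press, then away.

servo_tool --increments '[{"grip": 1, "x": 0, "y": 0, "z": 2.5, "roll": 0}, {"grip": 1, "x": 0, "y": 0, "z": 0, "roll": 0}]'

```text
clock: 7.68
tcp_pos: [0.5302, -0.1853, 0.1545]
orientation: [0.001, 0.012, 1.0, -0.001]
wrist_force: [-7.7, 3.1, 21.6]
finger_gap: 0.0003
grip_force: 10.9
```

servo_tool --increments '[{"grip": 1, "x": 0, "y": 0, "z": -10, "roll": 0}, {"grip": 1, "x": 0, "y": 0, "z": -30, "roll": 0}, {"grip": 1, "x": 0, "y": 0, "z": -30, "roll": 0}, {"grip": 1, "x": 15, "y": 0, "z": -20, "roll": 0}, {"grip": 1, "x": 30, "y": 0, "z": 0, "roll": 0}]'

```text
clock: 8.1
tcp_pos: [0.4888, -0.1857, 0.2451]
orientation: [0.004, 0.011, 1.0, -0.002]
wrist_force: [0.5, -0.2, 0.5]
finger_gap: 0.0003
grip_force: 0.0
```

servo_tool --increments '[{"grip": 1, "x": 40, "y": 0, "z": 0, "roll": 0}, {"grip": 1, "x": 30, "y": 0, "z": 0, "roll": 0}, {"grip": 1, "x": 0, "y": 0, "z": 0, "roll": 0}, {"grip": 1, "x": 0, "y": 0, "z": 0, "roll": 0}]'

```text
clock: 8.43
tcp_pos: [0.414, -0.1823, 0.2412]
orientation: [0.0, 0.013, 1.0, -0.0]
wrist_force: [0.2, -0.1, -0.4]
finger_gap: 0.0
grip_force: 0.0
```

Run:
```python
from w import *
p=np.load('p.npy'); st(p); p[4]=0;p[5]=0
P=[W(p,l) for l in loc(p)]
im=env.read_camera("scene")[:,:,::-1].copy()
for u in proj("scene",P): cv2.drawMarker(im,tuple(int(v) for v in u),(0,255,0),0,5,1)
cv2.imwrite("pics/s5.png",cv2.resize(im[110:360,190:400],None,fx=2.4,fy=2.4,interpolation=cv2.INTER_CUBIC))
```

```text
local mm [-115.7 -175.6  241.2] F [ 0.2 -0.1 -0.4] t 8.43 [ 0.     0.013  1.    -0.   ]
```

View pics/s5.png

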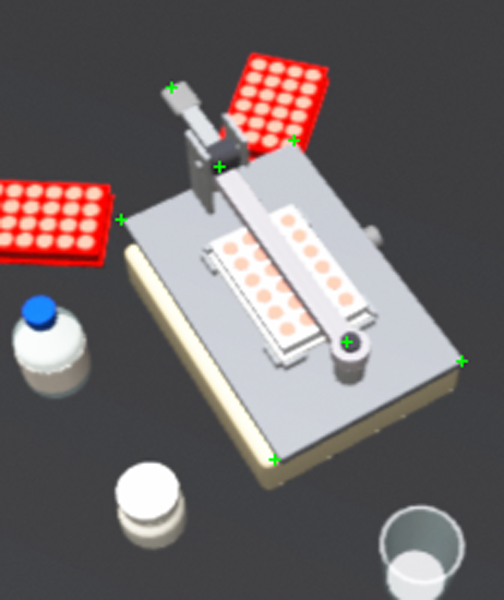

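The strap is home with its end under the cam, and the lever is level with its tip on the marker (171,88). The plate, bottle, jar and beaker are undisturbed and the robot is clear.

```bash
python3 -c "
from workcell import env
print(env.hand_in())"
```

```text
the job is handed in; nothing more can be done
None
```

The strap is fully home against its stop, the cam lever is locked down, the arm is backed clear, and the job was handed in at about 8.5 s; the plate is still seated and the bottle, beaker and jar were left alone.

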